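# Sweep the dry stir bars into the counting tray's trough and shut its lid

## Task

Four stir bars have dried on the deck of the metal counting tray: push them with your fingertips across the deck into the trough along the tray's left edge, then push the trough's hinged lid over and press it fully shut on them. Only sweep, never pick up or lift a bar, leave the little cover-slip box on the deck where it is, and do not disturb the beaker or the small bottle standing beside the tray.

Things in the scene. Friction and masses are not known exactly. Their poses are not given: they have to be found in the camera images.
- tray: counting tray, metal walls, grey deck, black trough floor, 208 x 248 mm, fixed; origin at the centre of its underside on the counter, z up, y towards the trough (robot's left), x away from the robot. Flat deck, top at z = 31 mm, x = -100 to 100, y = -120 to 70 mm. Walls 4 mm thick rise 13 mm above the deck (to z = 44 mm) at its near, far and right edges
- deck_edge (a point): middle of the deck's open left edge, a plain edge without lip where the deck drops into the trough (tray frame 0, 70, 31 mm)
- trough_floor (a point): centre of the trough's floor (tray frame 0, 95, 6 mm). The trough is 50 mm wide (tray y = 70 to 120 mm), 200 mm long, 25 mm deep below the deck; its outer wall is 4 mm thick and as high as the deck; the near and far walls of the tray, to z = 44 mm, close its ends
- lid (a joint): hinge of the trough's white flap lid, in rad: 0 = shut, flat over the trough; grows as it opens; 1.57 = upright; limit 1.95. It starts open, upright or leaning outwards. A stiff hinge: the lid stays where it is left and does not fall shut; about 0.5 N at its free edge moves it. A bar that leans up out of the trough keeps it from shutting
- lid_hinge (a point): middle of the hinge axis, parallel to tray x, on top of the trough's outer wall (tray frame 0, 124, 33 mm)
- lid_edge (a point): middle of the lid's free edge, 55 mm from the hinge axis. The lid panel is 196 mm long (tray x) and 3 mm thick; a 50 mm wide finger tab sticks out 8 mm further at the middle, bent up 5 mm. Shut, the lid's top is at tray z = 34.5 mm and its edge meets the deck's edge, the tab lapping over the deck
- bar_1: white stir bar (magnetic stirring rod), 10 x 38 x 9 mm, 11 to 17 g, loose; origin at the centre of its underside, long axis along its y; lies on the deck at any angle
- bar_2: white stir bar (magnetic stirring rod), 10 x 38 x 9 mm, 11 to 17 g, loose; origin at the centre of its underside, long axis along its y; lies on the deck at any angle
- bar_3: white stir bar (magnetic stirring rod), 10 x 38 x 9 mm, 11 to 17 g, loose; origin at the centre of its underside, long axis along its y; lies on the deck at any angle
- bar_4: white stir bar (magnetic stirring rod), 10 x 38 x 9 mm, 11 to 17 g, loose; origin at the centre of its underside, long axis along its y; lies on the deck at any angle
- coverslip_box: small white cardboard box, 30 x 34 x 14 mm, loose on the deck close to the tray's far wall; origin at the centre of its underside; to be left where it is
- beaker: clear empty beaker, 54 mm across, 70 mm high, loose, stands on the counter right of the tray; origin at the centre of its underside; leave alone
- small_bottle: brown bottle with black cap, 36 mm across, 72 mm high, loose, stands on the counter left of the tray; origin at the centre of its underside; leave alone

How it is judged:
On the way, in this order (a step that is already met when the one before it is completed fails the run):
1. all four stir bars lie in the trough (y of bar_1 in the frame of tray between 0.064 and 0.126 m and x of bar_1 in the frame of tray between -0.102 and 0.102 m and z of each of bar_1, bar_2, bar_3, bar_4 in the frame of tray below 0.029 m and y of bar_2 in the frame of tray between 0.064 and 0.126 m and x of bar_2 in the frame of tray between -0.102 and 0.102 m and y of bar_3 in the frame of tray between 0.064 and 0.126 m and x of bar_3 in the frame of tray between -0.102 and 0.102 m and y of bar_4 in the frame of tray between 0.064 and 0.126 m and x of bar_4 in the frame of tray between -0.102 and 0.102 m), for 0.2 s.
2. the lid is shut over them (value of joint lid below 0.06 rad), for 0.2 s.
At the end, for the whole second after the job is handed in: all four stir bars lie at rest in the trough (below the deck's level), the lid is shut over them (within 0.06 rad), and the cover-slip box is within 15 mm of where it was (all of step 1 and linear speed of each of bar_1, bar_2, bar_3, bar_4 below 0.02 m/s and value of joint lid below 0.06 rad and distance of coverslip_box from where it was at the start of the episode below 0.015 m); the robot touches nothing.
It fails at once if a stir bar is lifted (more than 25 mm above the deck) (z of any of bar_1, bar_2, bar_3, bar_4 in the frame of tray above 0.056 m).
It fails at once if the cover-slip box is shifted by 15 mm or more (distance of coverslip_box from where it was at the start of the episode above 0.015 m).
It fails at once if the beaker or the small bottle is moved by more than 20 mm (distance of any of beaker, small_bottle from where it was at the start of the episode above 0.02 m).
It also fails if it takes over 67 s, if anything falls off the work surface, if the arm or the gripper's body presses on something with over 40 N, if the wrist force passes 120 N, or if a joint passes its speed limit or range.

## Robot

A 6-joint arm with a two-finger parallel gripper is mounted at the origin on a cart in front of the work surface, level with it; the furniture and walls round the work are solid. World frame = base frame: x ahead of the robot, y to its left, z up, the work surface at z = 0. Lengths are in m, angles in rad, forces in N, time in s.
With the tool pointing down it reaches from about 0.35 to 0.925 m from the base axis. Payload 6.4 kg.
Tool frame: the origin (TCP) lies on the centre line of the jaws, within the pads' length; the fingertips stand 11 mm ahead of it and the grasp point (between the pads) lies 8 mm behind it; z points along the fingers, y is the line along which they close (so a half turn about z gives the same grasp; the last joint's range is limited). The gripper opens to 85 mm and grips with 20 to 120 N. Pads are 22 mm wide; open, the fingers measure 114 mm over their backs; the gripper's body (76 mm by 85 mm) begins 54 mm behind the grasp point. The pads swing forward as they close: fully open they stand 13 mm farther back than shut.
Start: joints at [1.014, 0.245, 1.558, -0, 1.339, -0.174], TCP at [0.243, 0.603, 0.242] pointing down, gripper open.
Joint ranges: [-3.13, 3.13], [-1.02, 2.26], [0.13, 2.54], [-0.95, 4.09], [0.21, 2.88], [-2.74, 2.74]. Speed limits (rad/s): [2.57, 2.57, 3.14, 3.14, 3.14, 3.14].

## Interface

Orientations are given as a unit quaternion [w, x, y, z].
In Python, from bench import observe, read_camera, camera_info, finish_job gives the robot as it stands.
- The arm moves only by the tool play_rows, never from a script. Its arguments are lists of equal length, an entry for each row: "slide": the shift along the tool's x, y, z as a fraction of full scale, a list of three; "delta_rot": the turn, a rotation vector about the tool's x, y, z as a fraction of full scale, a list of three. In form: {"slide": [[x, y, z], ...], "delta_rot": [[ax, ay, az], ...]}. A call has 1 to 8 rows; each row is the pose to reach, as a shift and turn from the pose commanded when the call began, along the tool's axes at that moment; what a row does not reach only later rows make up. Full scale, the value 1, is 500 mm for a shift and 45 degrees for a turn. A row lasts 1/12 s, in which the tool goes at most 41.7 mm and 7.16 degrees, less where a joint would pass 70% of its speed; a pose out of reach is approached as far as the arm can. A call with a number of a shift or a turn outside -1 to 1 is refused whole. A call with a gripper value outside its range is refused whole. "hand" is the opening, from -1 (shut) to 1 (fully open), so that 0 is half open, set as the call begins (left out, the last holds). The fingers move at their own pace and stop on an object; "force" is the grip in N (left out, the last holds). Time passes only in rows, so rows that repeat a pose let the fingers close. It gives the time, the measured TCP pose, the force, the opening and the grip force at its end, in the units of the state.
- observe(): the state, without advancing time (a new reading comes with each control period).
- read_camera(name): name is "scene" or "side" or "wrist"; returns (picture, depth): 400x640x3 uint8, red, green, blue; 400x640 float32, m along the optical axis (not along the pixel's ray), 0 where there is no reading.
- camera_info(name): a dict with "fx", "fy", "cx", "cy" (pixels), "cam_to_world" (4x4, takes a point from camera to world coordinates). Camera axes: x right, y up, looking along -z (the intrinsics and any distortion apply to the point x, -y, -z); pixel columns grow to the right and rows downward; lengths in m; the calibration is good to about 2 mm. A picture is of the moment at which its call begins: read the wrist's pose just before it. camera_info takes no time and is no camera call; for the wrist camera it gives the pose at the moment of the call.
- finish_job(): hands the job in; it is judged then, once.
The state is a dict: "clock": time; "q": joint angles; "joint_velocities": joint speeds; "effort": joint torques, N m; "tcp_pos": TCP position; "orientation": TCP orientation; "contact_force": force on the tool from outside, world axes, zero at the start; "ft_torque": the same for the moment, N m; "finger_gap": finger opening in m; "gripper_force": force on a finger pad.
Only numpy, scipy, OpenCV 4.12 (cv2) and the standard library are available. Lean on these libraries where they do the work, as an engineer would, in place of code of your own. Each camera call takes 0.05 s, during which the arm holds its last target. There are 200 camera calls.

## Working session

There is one attempt and no reset: what is moved stays moved. The work goes in short steps, Python scripts to look and compute and a tool call to move; the robot and the scene stay as the last step left them, time stands still between calls to the robot, and variables do not carry over. Pictures are saved under pics/ and viewed, at most 10 in all, crops included, and the job is handed in when it is done.

Besides the shell and the picture viewer there is one more tool, called after "Request:" as name(argument=value, ...) on one line, values as JSON. play_rows: Moves the arm, as the interface text tells. Shift numbers are shares of 500 mm and turn numbers shares of 45 degrees, none past 1 either way. Its arguments: {"type":"object","properties":{"slide":{"type":"array","items":{"type":"array","items":{"type":"number","minimum":-1,"maximum":1}}},"delta_rot":{"type":"array","items":{"type":"array","items":{"type":"number","minimum":-1,"maximum":1}}},"hand":{"type":"number"},"force":{"type":"number"}},"required":["slide","delta_rot"]}

```bash
mkdir -p pics
cat > h.py <<'E'
import numpy as np, cv2
from bench import observe, read_camera, camera_info, finish_job
def pts(ci,d):
    v,u=np.mgrid[:d.shape[0],:d.shape[1]]
    P=np.stack([(u-ci['cx'])/ci['fx']*d,-(v-ci['cy'])/ci['fy']*d,-d],-1)
    M=np.array(ci['cam_to_world']); return P@M[:3,:3].T+M[:3,3]
def ray(ci,u,v,z):
    M=np.array(ci['cam_to_world']); r=M[:3,:3]@np.array([(u-ci['cx'])/ci['fx'],-(v-ci['cy'])/ci['fy'],-1])
    return M[:3,3]+r*(z-M[2,3])/r[2]
def save(n,f):
    ci=camera_info(n); im,d=read_camera(n); cv2.imwrite(f'pics/{f}.png',im[:,:,::-1]); np.savez(f'{f}.npz',im=im,d=d,P=pts(ci,d),M=ci['cam_to_world']); return ci,im,d
E
python3 - <<'E'
from h import *
for n in('scene','side'):
    ci,im,d=save(n,n+'0'); print(n,{k:np.round(v,3).tolist() for k,v in ci.items()})
s=observe(); print(s['tcp_pos'],s['orientation'],s['clock'])
E
```

```text
scene {'fx': 432.67, 'fy': 432.67, 'cx': 317.97, 'cy': 200.953, 'cam_to_world': [[0.5, 0.559, -0.662, -0.159], [-0.866, 0.324, -0.38, -0.441], [0.002, 0.763, 0.646, 0.744], [0.0, 0.0, 0.0, 1.0]]}
side {'fx': 369.369, 'fy': 369.369, 'cx': 319.574, 'cy': 199.943, 'cam_to_world': [[0.93, -0.223, 0.292, 0.844], [0.366, 0.606, -0.706, -0.735], [-0.02, 0.763, 0.646, 0.721], [0.0, 0.0, 0.0, 1.0]]}
[0.2425361  0.60253187 0.24126982] [-3.23523964e-04  1.90260561e-01  9.81733227e-01 -8.28094122e-04] 0.1
```

View pics/scene0.png

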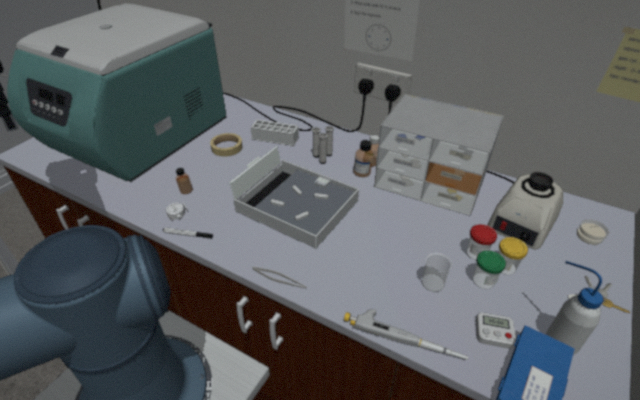

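View pics/side0.png

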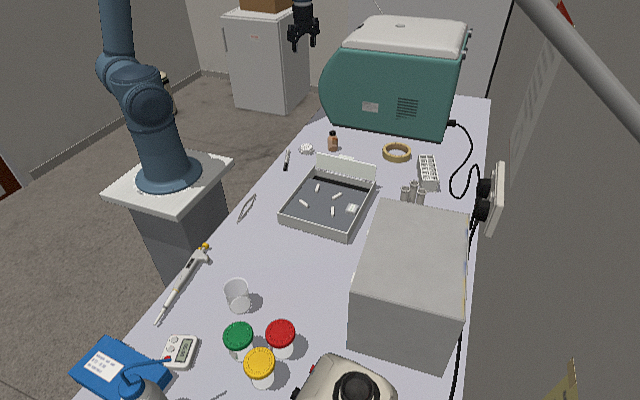

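The tray stands in the middle (scene px 233–358, 150–245). It holds four white bars, with the box at (322,182), and the lid is open at the left.

Run:
```python
from h import *
for n,(u0,u1,v0,v1) in(('scene',(225,365,140,250)),('side',(270,385,145,245))):
    z=np.load(n+'0.npz'); P=z['P'][v0:v1,u0:u1]; im=z['im'][v0:v1,u0:u1].astype(int)
    tray=(P[...,2]>.018)&(P[...,2]<.05)
    r=cv2.minAreaRect(P[tray][:,:2].astype(np.float32)*1000); print(n,'tray',r)
    deck=(abs(P[...,2]-.031)<.004)
    print('deckrect',cv2.minAreaRect(P[deck][:,:2].astype(np.float32)*1000), np.median(P[deck][:,2]))
    g=im.min(2)
    print('deck grey',np.median(g[deck]))
    m=((g>165)&(P[...,2]>.024)&(P[...,2]<.06)).astype(np.uint8)
    k,l,st,c=cv2.connectedComponentsWithStats(m,connectivity=4)
    for i in range(1,k):
        if st[i,4]>12:
            q=P[l==i]; ce=q.mean(0); e=np.cov((q[:,:2]).T); w,V=np.linalg.eigh(e)
            print(c[i]+[u0,v0],st[i,4],ce.round(4),'ang',np.degrees(np.arctan2(V[1,1],V[0,1])).round(), np.sqrt(w*12).round(3))
    up=(P[...,2]>.06); 
    if up.any(): 
        q=P[up]; print('lid',q[q[:,2]>.075].mean(0), q[:,2].max())
    cv2.imwrite(f'pics/{n}c.png',cv2.resize(z['im'][v0:v1,u0:u1,::-1],None,fx=5,fy=5,interpolation=2))
```

```text
scene tray ((630.5347290039062, 127.82035064697266), (446.1482849121094, 356.8716735839844), 87.98543548583984)
deckrect ((629.612060546875, 124.89562225341797), (438.57366943359375, 355.9566345214844), 88.26742553710938) 0.03261887308912559
deck grey 89.0
lid [0.51537353 0.05736214 0.16081216] 0.7436289915569758
side tray ((547.1399536132812, 119.23826599121094), (295.42364501953125, 464.18328857421875), 14.008488655090332)
deckrect ((558.7275390625, 141.01669311523438), (464.54052734375, 207.7762451171875), 87.71965789794922) 0.03161493398345233
deck grey 115.0
[322.6        166.53333333] 15 [0.4869 0.1626 0.0429] ang 174.0 [0.007 0.014]
[344.21428571 169.28571429] 14 [0.5597 0.1609 0.051 ] ang 177.0 [0.006 0.021]
[352.38888889 172.22222222] 18 [0.5871 0.1585 0.0482] ang 176.0 [0.006 0.023]
[316.72222222 187.22222222] 18 [0.5077 0.0601 0.0408] ang 101.0 [0.008 0.032]
[336.16666667 195.125     ] 24 [0.5742 0.0455 0.0404] ang 65.0 [0.009 0.038]
[287. 199.] 15 [ 0.45   -0.0236  0.0443] ang 87.0 [0.004 0.041]
[303.2962963  202.40740741] 27 [ 0.4975 -0.017   0.0403] ang 152.0 [0.008 0.036]
[279.61111111 208.77777778] 18 [ 0.4486 -0.0684  0.044 ] ang 91.0 [0.006 0.044]
[351.54166667 207.33333333] 72 [0.6339 0.0039 0.0459] ang 78.0 [0.026 0.032]
[332.03846154 210.15384615] 26 [ 0.5854 -0.0202  0.0407] ang 109.0 [0.008 0.035]
[296.25 217.95] 20 [ 0.5067 -0.0856  0.0431] ang 179.0 [0.004 0.036]
[330.14925373 227.8358209 ] 67 [ 0.6051 -0.0895  0.0432] ang 179.0 [0.007 0.111]
lid [ 0.6882013  -0.09570364  0.17954474] 0.7208471921829159
```

View pics/sidec.png

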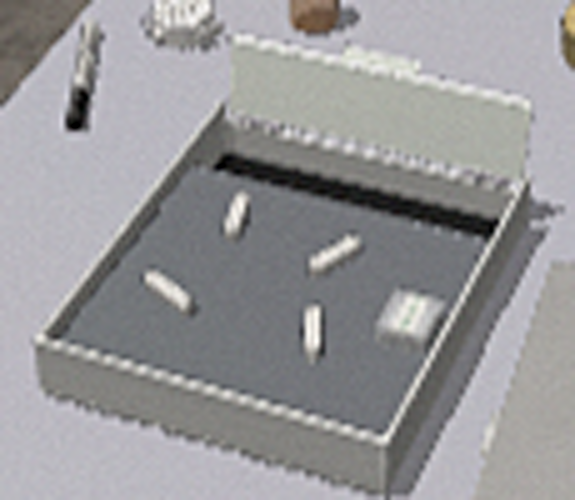

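The side crop shows the rim's outer corners at about (38,340) near-right, (386,438) far-right, (527,182) far-left and (225,107) near-left. The four bars lie between them, with the box by the far wall and the lid near upright.

Run:
```python
from h import *
ci=camera_info('side')
C=[(38,340),(386,438),(527,182),(225,107)]
W=np.array([ray(ci,270+(x+.5)/5-.5,145+(y+.5)/5-.5,.044)[:2] for x,y in C]); print(W.round(4))
T=np.array([(-104,-124),(104,-124),(104,124),(-104,124)])/1000
a=T-T.mean(0); b=W-W.mean(0); th=np.arctan2((a[:,0]*b[:,1]-a[:,1]*b[:,0]).sum(),(a*b).sum()); 
R=np.array([[np.cos(th),-np.sin(th)],[np.sin(th),np.cos(th)]]); c=W.mean(0)
print('yaw',np.degrees(th),c,'res',(a@R.T+c-W).round(4))
np.savez('tray.npz',c=c,R=R,th=th)
for n,uv in dict(b1=(316.72,187.22),b2=(336.17,195.13),b3=(303.3,202.4),b4=(332.04,210.15)).items():
    w=ray(ci,*uv,.037); print(n,w.round(3),'tray',((w[:2]-c)@R).round(3))
w=ray(ci,351.5,207.3,.043);print('box',w.round(3),((w[:2]-c)@R).round(3))
z=np.load('side0.npz');P=z['P'][145:200,300:385].reshape(-1,3); q=np.c_[(P[:,:2]-c)@R,P[:,2]]
m=(abs(q[:,0])<.09)&(q[:,1]>.08)&(q[:,1]<.19)&(q[:,2]>.045)&(q[:,2]<.11);q=q[m]
print('lid',np.polyfit(q[:,2],q[:,1],1),q[:,2].max(),m.sum())
for n in('scene',):
    ci=camera_info(n);print([ray(ci,u,v,.05).round(3) for u,v in((184,181),)])
    w=ray(ci,435,272,.035);print('beaker',w)
s=observe();from scipy.spatial.transform import Rotation as Ro
o=s['orientation'];print(Ro.from_quat([o[1],o[2],o[3],o[0]]).as_matrix().round(4),R)
```

```text
[[ 0.4494 -0.0851]
 [ 0.6513 -0.0904]
 [ 0.6629  0.1444]
 [ 0.4624  0.1552]]
yaw -2.6862251503778793 [0.55647769 0.03105958] res [[-0.0026 -0.0029]
 [ 0.0033 -0.0073]
 [ 0.0033  0.0056]
 [-0.004   0.0046]]
b1 [0.506 0.064 0.037] tray [-0.052  0.031]
b2 [0.573 0.049 0.037] tray [0.016 0.019]
b3 [ 0.496 -0.014  0.037] tray [-0.058 -0.047]
b4 [ 0.584 -0.016  0.037] tray [ 0.03  -0.046]
box [0.633 0.007 0.043] [ 0.077 -0.02 ]
lid [0.18664752 0.11983421] 0.09715853983365685 804
[array([0.445, 0.311, 0.05 ])]
beaker [ 0.48922371 -0.35577947  0.035     ]
[[-9.276e-01  3.736e-01 -1.000e-03]
 [ 3.736e-01  9.276e-01 -1.500e-03]
 [ 3.000e-04 -1.700e-03 -1.000e+00]] [[ 0.99890117  0.0468663 ]
 [-0.0468663   0.99890117]]
```

Request:
play_rows(slide=[[-0.06, -0.05, -0.03], [-0.12, -0.105, -0.05], [-0.18, -0.16, -0.08], [-0.24, -0.21, -0.1], [-0.3, -0.265, -0.12], [-0.36, -0.32, -0.14], [-0.42, -0.37, -0.16], [-0.48, -0.42, -0.18]], delta_rot=[[0, 0, 0.1], [0, 0, 0.2], [0, 0, 0.3], [0, 0, 0.4], [0, 0, 0.5], [0, 0, 0.6], [0, 0, 0.7], [0, 0, 0.8]], hand=-1, force=40)

```text
clock: 0.77
tcp_pos: [0.3871, 0.3166, 0.3324]
orientation: [-0.0, 0.486, 0.874, -0.0]
contact_force: [0.8, 0.7, -0.4]
finger_gap: 0.0001
gripper_force: 0.0
```

```bash
cat >> h.py <<'E'
from scipy.spatial.transform import Rotation as Ro
def go(xyz,yawx=None):
    "fractions for a tool move to world xyz; yawx = wanted heading of tool x, deg"
    s=observe(); o=s['orientation']; M=Ro.from_quat([o[1],o[2],o[3],o[0]]); m=M.as_matrix()
    print('now',np.round(s['tcp_pos'],4),'slide',(m.T@(np.array(xyz)-s['tcp_pos'])/.5).round(4))
    if yawx is not None:
        a=np.radians(yawx); X=np.array([np.cos(a),np.sin(a),0]); Z=np.array([0,0,-1.]); G=np.c_[X,np.cross(Z,X),Z]
        print('rot',(np.degrees((M.inv()*Ro.from_matrix(G)).as_rotvec())/45).round(3))
E
python3 -c "
from h import *
go([.53,.03,.36],87.5)"
```

```text
now [0.3871 0.3166 0.3324] slide [-0.6376 -0.0599 -0.055 ]
rot [-0.     0.     0.764]
```

Request:
play_rows(slide=[[-0.08, -0.01, -0.01], [-0.16, -0.02, -0.01], [-0.24, -0.02, -0.02], [-0.32, -0.03, -0.03], [-0.4, -0.04, -0.04], [-0.48, -0.05, -0.05], [-0.56, -0.055, -0.055], [-0.638, -0.06, -0.055]], delta_rot=[[0, 0, 0.1], [0, 0, 0.2], [0, 0, 0.3], [0, 0, 0.4], [0, 0, 0.5], [0, 0, 0.6], [0, 0, 0.7], [0, 0, 0.764]])

```text
clock: 1.43
tcp_pos: [0.5315, 0.0302, 0.3603]
orientation: [0.0, 0.723, 0.691, 0.0]
contact_force: [0.2, 0.8, -0.5]
finger_gap: -0.0001
gripper_force: 0.0
```

```bash
python3 -c "
from h import *
ci,im,d=save('wrist','w1');print(ci);print(observe()['tcp_pos'])"
```

```text
{'fx': 349.26242555759586, 'fy': 349.26242555759586, 'cx': 315.4333661595708, 'cy': 198.05828988180585, 'cam_to_world': array([[ 0.99900031,  0.04298189,  0.01228542,  0.53493578],
       [-0.0446714 ,  0.94948937,  0.31060328,  0.1094098 ],
       [ 0.00168544, -0.31084158,  0.95046024,  0.49149175],
       [ 0.        ,  0.        ,  0.        ,  1.        ]])}
[0.53373245 0.0248305  0.35934988]
```

View pics/w1.png

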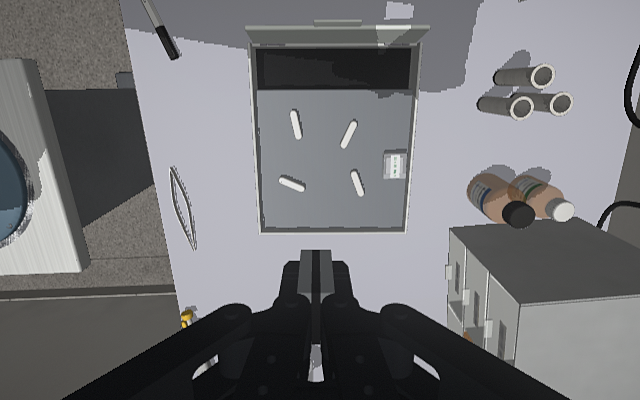

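The wrist view shows the bars at (296,124), (349,134), (292,184) and (358,182), the box at (395,165) and the trough edge at row 90. The deck spans columns 258–413.

```bash
cat > m.py <<'E'
from h import *
def bars(f,ci,show=True):
    z=np.load(f+'.npz'); im=z['im'].astype(int); P=z['P']; g=im.min(2)
    return im,P,g
E
python3 - <<'E'
from h import *
ci=camera_info('wrist'); M=np.load('w1.npz')['M']; ci['cam_to_world']=M
im=np.load('w1.npz')['im'].astype(int); g=im.min(2)
# sub-window of the tray; black trough, white bars
tr=((g<70)); tr[:40]=0; tr[100:]=0; tr[:,:250]=0; tr[:,420:]=0
vs,us=np.nonzero(tr)
e=[(u,vs[us==u].max()+.5) for u in range(270,400,5)]
a=np.polyfit(*np.array(e).T,1); W=[ray(ci,u,a[0]*u+a[1],.031)[:2] for u in(262,410)]
d=W[1]-W[0]; th=np.arctan2(d[1],d[0]); print('edge',W,'yaw',np.degrees(th))
# inner corners of the deck at the trough and at the right wall
for u,v,z in((258,90,.031),(413,90,.031),(260,233,.044),(407,233,.044),(246,43,.044),(420,43,.044)): print(u,v,ray(ci,u,v,z).round(4))
R=np.array([[np.cos(th),-np.sin(th)],[np.sin(th),np.cos(th)]])
m=(g>165).astype(np.uint8); m[:95]=0;m[226:]=0;m[:,:266]=0;m[:,403:]=0
k,l,st,c=cv2.connectedComponentsWithStats(m)
for i in range(1,k):
    if st[i,4]>30:
        vs,us=np.nonzero(l==i); q=np.array([ray(ci,u,v,.039)[:2] for u,v in zip(us,vs)])@R
        r=cv2.minAreaRect((q*1000).astype(np.float32)); print(c[i].round(),st[i,4],'world',(R@q.mean(0)).round(4),np.round(r[0]),np.round(r[1]),round(r[2]))
E
```

```text
edge [array([0.4682064 , 0.10557827]), array([0.65439828, 0.09779607])] yaw -2.3933775422735817
258 90 [0.4631 0.1052 0.031 ]
413 90 [0.6582 0.0965 0.031 ]
260 233 [ 0.4497 -0.0845  0.044 ]
407 233 [ 0.6544 -0.0938  0.044 ]
246 43 [0.4561 0.1587 0.044 ]
420 43 [0.6608 0.1495 0.044 ]
[295. 125.] 182 world [0.5078 0.061 ] [505.  82.] [ 8. 36.] 12
[348. 135.] 176 world [0.575  0.0455] [573.  69.] [36.  8.] 65
[394. 167.] 367 world [6.349e-01 3.000e-04] [633.  28.] [24. 32.] 4
[357. 184.] 157 world [ 0.5858 -0.0207] [586.   3.] [ 8. 36.] 20
[291. 184.] 155 world [ 0.4974 -0.0178] [498.   3.] [ 8. 36.] 66
```

```bash
cat >> h.py <<'E'
a=np.radians(-2.4);R=np.array([[np.cos(a),-np.sin(a)],[np.sin(a),np.cos(a)]]);c=np.array([.558,.0316])
def T(x,y,z): return [*(c+R@np.array([x,y])),z]
def tr():
    s=observe(); return ((s['tcp_pos'][:2]-c)@R).round(4),s['tcp_pos'][2].round(4),s['contact_force'].round(1)
E
python3 -c "
from h import *
print(tr()); go(T(-.055,-.098,.10),87.6)"
```

```text
(array([-0.024 , -0.0078]), np.float64(0.3593), array([-0.2, -4.1, -0.1]))
now [0.5337 0.0248 0.3593] slide [-0.1791 -0.0611  0.5193]
rot [ 0.002  0.005 -0.011]
```

Request:
play_rows(slide=[[-0.03, -0.01, 0.07], [-0.06, -0.02, 0.14], [-0.1, -0.03, 0.21], [-0.14, -0.04, 0.28], [-0.17, -0.05, 0.35], [-0.19, -0.055, 0.42], [-0.19, -0.055, 0.48], [-0.19, -0.055, 0.52]], delta_rot=[[0, 0, 0], [0, 0, 0], [0, 0, 0], [0, 0, 0], [0, 0, 0], [0, 0, 0], [0, 0, 0], [0, 0, 0]])

```text
clock: 2.15
tcp_pos: [0.4972, -0.0614, 0.0961]
orientation: [-0.002, 0.722, 0.692, -0.001]
contact_force: [0.3, -0.1, -0.4]
finger_gap: -0.0002
gripper_force: 0.0
```

Request:
play_rows(slide=[[0, 0, 0.02], [0, 0, 0.04], [0, 0, 0.06], [0, 0, 0.08], [0, 0, 0.09], [0, 0, 0.1], [0, 0, 0.1], [0, 0, 0.1]], delta_rot=[[0, 0, 0], [0, 0, 0], [0, 0, 0], [0, 0, 0], [0, 0, 0], [0, 0, 0], [0, 0, 0], [0, 0, 0]])

```text
clock: 2.82
tcp_pos: [0.4999, -0.0616, 0.05]
orientation: [0.0, 0.721, 0.693, 0.0]
contact_force: [-0.5, -0.7, -0.1]
finger_gap: 0.0001
gripper_force: 0.0
```

```bash
python3 -c "
from h import *
print(tr()); go(T(-.055,-.098,.045),87.6)"
```

```text
(array([-0.0542, -0.0955]), np.float64(0.05), array([-0.5, -0.7, -0.1]))
now [ 0.4999 -0.0616  0.05  ] slide [-0.0049 -0.0017  0.0101]
rot [0.001 0.    0.002]
```

Request:
play_rows(slide=[[0, 0, 0.005], [0, 0, 0.01], [0.02, 0, 0.01], [0.04, 0, 0.01], [0.06, 0, 0.01], [0.08, 0, 0.01], [0.1, 0, 0.01], [0.12, 0, 0.01]], delta_rot=[[0, 0, 0], [0, 0, 0], [0, 0, 0], [0, 0, 0], [0, 0, 0], [0, 0, 0], [0, 0, 0], [0, 0, 0]])

```text
clock: 3.48
tcp_pos: [0.502, -0.0002, 0.0448]
orientation: [0.0, 0.721, 0.693, 0.0]
contact_force: [0.1, 0.2, 0.4]
finger_gap: 0.0002
gripper_force: 0.0
```

Request:
play_rows(slide=[[0.02, 0, 0], [0.04, 0, 0], [0.06, 0, 0], [0.08, 0, 0], [0.1, 0, 0], [0.12, 0, 0], [0.13, 0, 0], [0.14, 0, 0]], delta_rot=[[0, 0, 0], [0, 0, 0], [0, 0, 0], [0, 0, 0], [0, 0, 0], [0, 0, 0], [0, 0, 0], [0, 0, 0]])

```text
clock: 4.15
tcp_pos: [0.5049, 0.0691, 0.0448]
orientation: [0.0, 0.721, 0.693, -0.0]
contact_force: [-0.3, -0.9, -0.0]
finger_gap: -0.0002
gripper_force: 0.1
```

```bash
python3 -c "
from h import *
print(tr());ci,im,d=save('wrist','w2')"
```

```text
(array([-0.0547,  0.0352]), np.float64(0.0448), array([-0.3, -0.9, -0. ]))
```

View pics/w2.png

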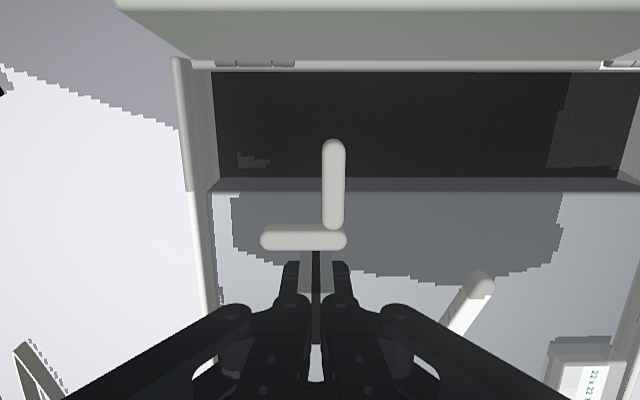

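The blade is carrying bar 3 crosswise at (304,238) and bar 1 lengthwise at (333,183), which already overhangs the trough. I'll keep pushing.

Request:
play_rows(slide=[[0.01, 0, 0], [0.02, 0, 0], [0.03, 0, 0], [0.04, 0, 0], [0.055, 0, 0], [0.07, 0, 0], [0.085, 0, 0], [0.085, 0, 0]], delta_rot=[[0, 0, 0], [0, 0, 0], [0, 0, 0], [0, 0, 0], [0, 0, 0], [0, 0, 0], [0, 0, 0], [0, 0, 0]])

```text
clock: 4.87
tcp_pos: [0.5065, 0.1121, 0.0448]
orientation: [-0.0, 0.721, 0.693, 0.0]
contact_force: [-0.2, -0.1, 0.2]
finger_gap: 0.0001
gripper_force: 0.0
```

```bash
python3 -c "
from h import *
print(tr());ci,im,d=save('wrist','w3')"
```

```text
(array([-0.0548,  0.0783]), np.float64(0.0448), array([-0.2, -0.1,  0.2]))
```

View pics/w3.png

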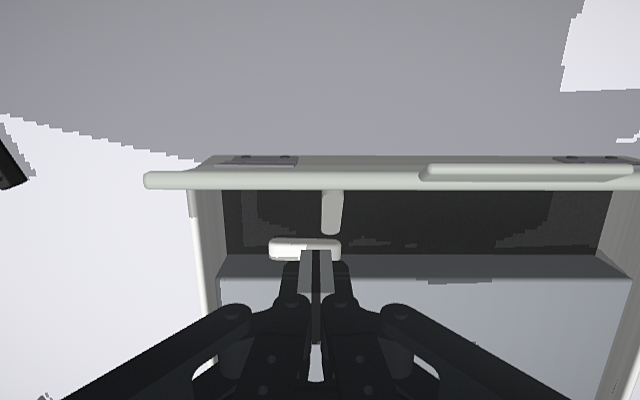

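Both left bars look to be down in the trough, at (305,250) and (332,212). Next I lift and go to the start of the second sweep.

Request:
play_rows(slide=[[0, 0, -0.05], [0, 0, -0.1], [-0.06, 0.03, -0.12], [-0.12, 0.06, -0.12], [-0.18, 0.09, -0.12], [-0.24, 0.12, -0.12], [-0.3, 0.15, -0.12], [-0.353, 0.17, -0.12]], delta_rot=[[0, 0, 0], [0, 0, 0], [0, 0, 0], [0, 0, 0], [0, 0, 0], [0, 0, 0], [0, 0, 0], [0, 0, 0]])

```text
clock: 5.58
tcp_pos: [0.5853, -0.0713, 0.1051]
orientation: [0.001, 0.722, 0.692, 0.0]
contact_force: [1.5, -0.1, 1.0]
finger_gap: -0.0001
gripper_force: 0.0
```

Run:
```python
from h import *
ci,im,d=save('wrist','w4');print(tr())
P=pts(ci,d);g=im.min(2)
q=(P[...,:2]-c)@R
m=((g>120)&(abs(q[...,0])<.098)&(q[...,1]>-.118)&(q[...,1]<.117)&(P[...,2]<.05)&((q[...,1]<.07)|(P[...,2]<.028))&(d>0)).astype(np.uint8)
k,l,st,ce=cv2.connectedComponentsWithStats(m)
for i in range(1,k):
    if st[i,4]>40: print(ce[i].round(),st[i,4],q[l==i].mean(0).round(3),P[l==i][:,2].mean().round(3),P[l==i][:,2].max().round(3))
```

```text
(array([ 0.0332, -0.1058]), np.float64(0.1056), array([-0.1, -3.9,  1.7]))
[280.  20.] 728 [0.014 0.008] 0.04 0.042
[410.  34.] 137 [0.083 0.003] 0.031 0.033
[207. 163.] 34195 [-0.033 -0.069] 0.031 0.033
[402.  90.] 3542 [ 0.077 -0.026] 0.045 0.047
[312. 137.] 935 [ 0.03  -0.051] 0.04 0.042
[424. 236.] 43 [ 0.098 -0.11 ] 0.043 0.045
```

Request:
play_rows(slide=[[0, 0, 0.03], [0, 0, 0.06], [0, 0, 0.09], [0, 0, 0.11], [0, 0, 0.12], [0, 0, 0.12], [0.02, 0, 0.12], [0.04, 0, 0.12]], delta_rot=[[0, 0, 0], [0, 0, 0], [0, 0, 0], [0, 0, 0], [0, 0, 0], [0, 0, 0], [0, 0, 0], [0, 0, 0]])

```text
clock: 6.3
tcp_pos: [0.5859, -0.0487, 0.0458]
orientation: [0.001, 0.722, 0.692, 0.0]
contact_force: [0.6, 0.2, 0.1]
finger_gap: -0.0004
gripper_force: 0.0
```

Request:
play_rows(slide=[[0.02, 0, 0], [0.04, 0, 0], [0.06, -0.002, 0], [0.08, -0.004, 0], [0.1, -0.006, 0], [0.12, -0.008, 0], [0.14, -0.01, 0], [0.16, -0.012, 0]], delta_rot=[[0, 0, 0], [0, 0, 0], [0, 0, 0], [0, 0, 0], [0, 0, 0], [0, 0, 0], [0, 0, 0], [0, 0, 0]])

```text
clock: 6.97
tcp_pos: [0.5823, 0.0323, 0.0448]
orientation: [-0.0, 0.721, 0.693, -0.0]
contact_force: [-0.5, 0.0, -0.3]
finger_gap: 0.0
gripper_force: 0.1
```

```bash
python3 -c "
from h import *
print(tr());ci,im,d=save('wrist','w5')"
```

```text
(array([0.0242, 0.0017]), np.float64(0.0448), array([-0.5,  0. , -0.3]))
```

View pics/w5.png

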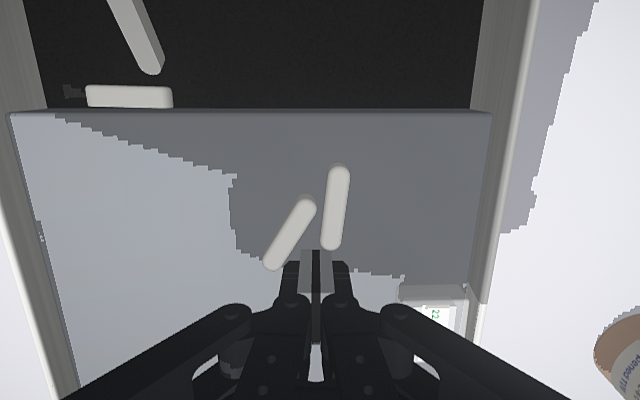

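Bars 1 and 3 lie in the trough at top left. The blade is pushing bar 4 at (335,207) and bar 2 at (290,233).

Request:
play_rows(slide=[[0.02, 0, 0], [0.04, 0, 0], [0.06, 0, 0], [0.08, 0, 0], [0.095, 0, 0], [0.11, 0, 0], [0.12, 0, 0], [0.12, 0, 0]], delta_rot=[[0, 0, 0], [0, 0, 0], [0, 0, 0], [0, 0, 0], [0, 0, 0], [0, 0, 0], [0, 0, 0], [0, 0, 0]])

```text
clock: 7.68
tcp_pos: [0.5848, 0.0921, 0.0447]
orientation: [-0.0, 0.721, 0.693, 0.0]
contact_force: [-0.9, -0.2, -0.3]
finger_gap: -0.0001
gripper_force: 0.0
```

```bash
python3 -c "
from h import *
print(tr());ci,im,d=save('wrist','w6')"
```

```text
(array([0.0242, 0.0616]), np.float64(0.0447), array([-0.9, -0.2, -0.3]))
```

View pics/w6.png

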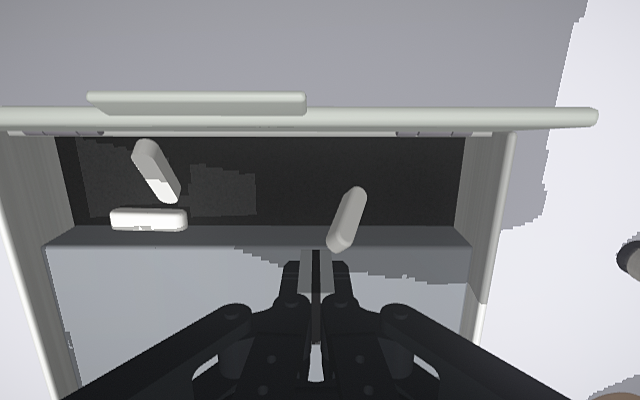

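Bar 4 (347,220) hangs over the edge and leans into the trough. Bar 2 has slipped past the blade. I'll push a little further and then look from higher.

Request:
play_rows(slide=[[0, 0.008, 0], [0.01, 0.016, 0], [0.02, 0.016, 0], [0.035, 0.016, 0], [0.035, 0.016, 0], [0.035, 0.016, -0.05], [-0.03, 0.016, -0.12], [-0.08, 0.016, -0.2]], delta_rot=[[0, 0, 0], [0, 0, 0], [0, 0, 0], [0, 0, 0], [0, 0, 0], [0, 0, 0], [0, 0, 0], [0, 0, 0]])

```text
clock: 8.4
tcp_pos: [0.5898, 0.0573, 0.1343]
orientation: [-0.002, 0.72, 0.694, -0.002]
contact_force: [1.0, -0.2, 0.3]
finger_gap: -0.0004
gripper_force: 0.0
```

Request:
play_rows(slide=[[-0.06, 0, -0.06], [-0.12, 0, -0.1], [-0.18, 0, -0.1], [-0.24, 0, -0.1], [-0.24, 0, -0.1], [-0.24, 0, -0.1]], delta_rot=[[0, 0, 0], [0, 0, 0], [0, 0, 0], [0, 0, 0], [0, 0, 0], [0, 0, 0]])

```text
clock: 8.9
tcp_pos: [0.5864, -0.0638, 0.1852]
orientation: [-0.0, 0.722, 0.692, 0.0]
contact_force: [-0.5, -0.9, -0.2]
finger_gap: -0.0002
gripper_force: 0.0
```

Run:
```python
from h import *
ci,im,d=save('wrist','w7');print(tr())
P=pts(ci,d);g=im.min(2)
q=(P[...,:2]-c)@R
m=((g>120)&(abs(q[...,0])<.098)&(q[...,1]>-.118)&(q[...,1]<.117)&(P[...,2]<.05)&((P[...,2]>.036)|(q[...,1]>.068)&(P[...,2]<.028))&(d>0)).astype(np.uint8)
k,l,st,ce=cv2.connectedComponentsWithStats(m)
for i in range(1,k):
    if st[i,4]>40:
        r=cv2.minAreaRect((q[l==i]*1000).astype(np.float32)); print(ce[i].round(),st[i,4],np.round(r[0]),np.round(r[1]),round(r[2]),P[l==i][:,2].mean().round(3),P[l==i][:,2].max().round(3))
```

```text
(array([ 0.0323, -0.0931]), np.float64(0.1849), array([-1.1,  0.4,  0.1]))
[283.  24.] 452 [10. 26.] [33.  7.] 78 0.04 0.043
[375.  99.] 1670 [ 78. -26.] [30. 33.] 2 0.045 0.047
```

View pics/w7.png

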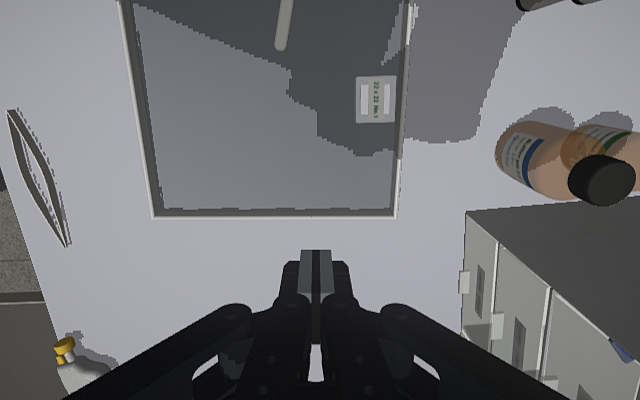

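Bar 2 is still on the deck, lying lengthwise at (283,24), which is about tray (11, 28 mm). The box hasn't moved. I'll do a third sweep.

Request:
play_rows(slide=[[0.05, -0.015, 0.03], [0.1, -0.03, 0.08], [0.14, -0.045, 0.14], [0.14, -0.045, 0.2], [0.14, -0.045, 0.25], [0.14, -0.045, 0.28], [0.14, -0.045, 0.28], [0.15, -0.045, 0.28]], delta_rot=[[0, 0, 0], [0, 0, 0], [0, 0, 0], [0, 0, 0], [0, 0, 0], [0, 0, 0], [0, 0, 0], [0, 0, 0]])

```text
clock: 9.62
tcp_pos: [0.5668, 0.0143, 0.0445]
orientation: [-0.001, 0.721, 0.693, -0.0]
contact_force: [0.6, -1.2, -0.1]
finger_gap: -0.0
gripper_force: 0.0
```

Request:
play_rows(slide=[[0.02, 0, 0], [0.04, 0, 0], [0.06, 0, 0], [0.08, 0, 0], [0.1, 0, 0], [0.12, 0, 0], [0.13, 0, 0], [0.14, 0, 0]], delta_rot=[[0, 0, 0], [0, 0, 0], [0, 0, 0], [0, 0, 0], [0, 0, 0], [0, 0, 0], [0, 0, 0], [0, 0, 0]])

```text
clock: 10.28
tcp_pos: [0.57, 0.0839, 0.0452]
orientation: [0.0, 0.721, 0.693, -0.0]
contact_force: [0.1, 0.5, 0.6]
finger_gap: -0.0002
gripper_force: 0.0
```

```bash
python3 -c "
from h import *
print(tr());ci,im,d=save('wrist','w8')"
```

```text
(array([0.0098, 0.0527]), np.float64(0.0452), array([0.1, 0.5, 0.6]))
```

View pics/w8.png

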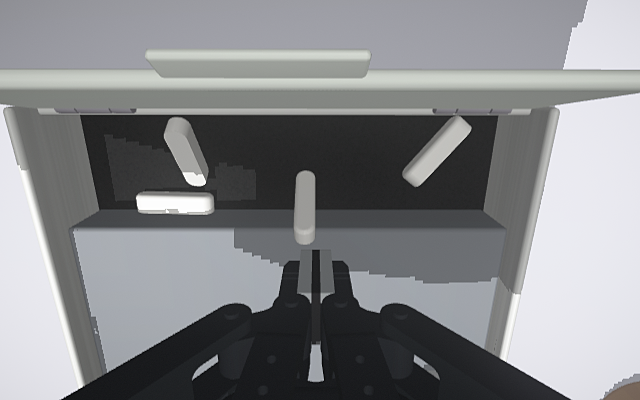

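Three bars are in the trough, at (186,152), (175,203) and (436,152). Bar 2 (305,207) is tipping over the edge, so I'll finish the push. The remaining checks will be numeric.

Request:
play_rows(slide=[[0.02, 0, 0], [0.035, 0, 0], [0.05, 0, 0], [0.06, 0, 0], [0.06, 0, 0], [0.06, 0, -0.06], [0, 0, -0.14], [-0.06, 0, -0.22]], delta_rot=[[0, 0, 0], [0, 0, 0], [0, 0, 0], [0, 0, 0], [0, 0, 0], [0, 0, 0], [0, 0, 0], [0, 0, 0]])

```text
clock: 11.0
tcp_pos: [0.5683, 0.0632, 0.1421]
orientation: [-0.001, 0.72, 0.694, -0.001]
contact_force: [1.2, -0.6, 0.4]
finger_gap: 0.0
gripper_force: 0.0
```

Request:
play_rows(slide=[[0, 0, -0.08], [0, 0, -0.14], [0, 0, -0.2], [0, 0, -0.2], [0, 0, -0.2]], delta_rot=[[0, 0, 0], [0, 0, 0], [0, 0, 0], [0, 0, 0], [0, 0, 0]])

```text
clock: 11.42
tcp_pos: [0.5704, 0.0628, 0.2443]
orientation: [0.002, 0.721, 0.693, 0.002]
contact_force: [-0.7, 0.0, -0.8]
finger_gap: 0.0002
gripper_force: 0.0
```

Run:
```python
from h import *
ci,im,d=save('wrist','w9');print(tr())
P=pts(ci,d);g=im.min(2);q=(P[...,:2]-c)@R
on=(abs(q[...,0])<.098)&(d>0)
t=on&(q[...,1]>.072)&(q[...,1]<.117)&(P[...,2]>.0095)&(P[...,2]<.05)
dk=on&(q[...,1]<.066)&(q[...,1]>-.118)&(P[...,2]>.0365)&(P[...,2]<.06)
for n,m in(('trough',t),('deck',dk)):
    k,l,st,ce=cv2.connectedComponentsWithStats(m.astype(np.uint8))
    for i in range(1,k):
        if st[i,4]>25:
            r=cv2.minAreaRect((q[l==i]*1000).astype(np.float32)); z=P[l==i][:,2];print(n,ce[i].round(),st[i,4],np.round(r[0]),np.round(r[1]),round(r[2]),z.mean().round(3),z.min().round(3),z.max().round(3))
L=(abs(q[...,0])<.09)&(q[...,1]>.1)&(q[...,1]<.2)&(P[...,2]>.06)&(P[...,2]<.12)
if L.sum()>20:
    print('lid top',L.sum(),P[L][:,2].max(),np.percentile(q[L][:,1],[5,50,95])); h=P[...,2]>.085; print('edge y',np.median(q[L&h][:,1]),np.median(P[L&h][:,2]))
```

```text
(array([0.0099, 0.0317]), np.float64(0.242), array([-0.1,  0.4, -0.5]))
trough [254.  93.] 368 [-47. 101.] [10. 32.] 0 0.026 0.01 0.037
trough [308.  91.] 289 [  5. 103.] [28.  9.] 90 0.027 0.012 0.04
trough [404. 101.] 466 [97. 95.] [45.  2.] 90 0.029 0.01 0.045
trough [370.  94.] 386 [ 67. 102.] [38.  9.] 51 0.015 0.01 0.017
trough [244. 120.] 326 [-60.  76.] [ 8. 38.] 90 0.015 0.01 0.017
deck [399. 213.] 402 [ 97. -26.] [  1. 184.] 0 0.041 0.037 0.045
deck [379. 223.] 995 [ 78. -26.] [30. 34.] 1 0.044 0.037 0.047
lid top 3802 0.09660854354280068 [0.12724968 0.13121191 0.13744945]
edge y 0.13337437883491712 0.08781596234580738
```

Run:
```python
from h import *
z=np.load('w9.npz');P=z['P'];q=(P[...,:2]-c)@R
for x0 in(-.047,.005):
    m=(abs(q[...,0]-x0)<.006)&(q[...,1]>.07)&(q[...,1]<.119)&(P[...,2]>.009)&(P[...,2]<.05)
    o=np.argsort(q[m][:,1]); Y=q[m][o]; Z=P[m][o][:,2]; print([(y[0].round(3),y[1].round(3),zz.round(3)) for y,zz in list(zip(Y,Z))[::35]])
go(T(-.021,.097,.11))
```

```text
[(np.float64(-0.05), np.float64(0.07), np.float64(0.023)), (np.float64(-0.051), np.float64(0.073), np.float64(0.014)), (np.float64(-0.045), np.float64(0.076), np.float64(0.013)), (np.float64(-0.05), np.float64(0.078), np.float64(0.016)), (np.float64(-0.043), np.float64(0.087), np.float64(0.014)), (np.float64(-0.051), np.float64(0.09), np.float64(0.018)), (np.float64(-0.043), np.float64(0.094), np.float64(0.016)), (np.float64(-0.048), np.float64(0.097), np.float64(0.021)), (np.float64(-0.05), np.float64(0.1), np.float64(0.024)), (np.float64(-0.045), np.float64(0.103), np.float64(0.027)), (np.float64(-0.048), np.float64(0.105), np.float64(0.029)), (np.float64(-0.045), np.float64(0.108), np.float64(0.031)), (np.float64(-0.046), np.float64(0.111), np.float64(0.034)), (np.float64(-0.044), np.float64(0.113), np.float64(0.035)), (np.float64(-0.048), np.float64(0.117), np.float64(0.033))]
[(np.float64(0.007), np.float64(0.07), np.float64(0.023)), (np.float64(0.002), np.float64(0.092), np.float64(0.016)), (np.float64(0.004), np.float64(0.096), np.float64(0.019)), (np.float64(0.008), np.float64(0.1), np.float64(0.023)), (np.float64(0.007), np.float64(0.103), np.float64(0.026)), (np.float64(0.001), np.float64(0.106), np.float64(0.031)), (np.float64(0.002), np.float64(0.11), np.float64(0.033)), (np.float64(0.008), np.float64(0.113), np.float64(0.036)), (np.float64(0.007), np.float64(0.116), np.float64(0.037)), (np.float64(0.002), np.float64(0.119), np.float64(0.034))]
now [0.5692 0.0629 0.242 ] slide [ 0.1306 -0.0618  0.264 ]
```

Two bars lean at about 45° with their upper ends on the outer wall (tops at 37 mm). I'll topple them sideways with the fingertips.

Request:
play_rows(slide=[[0.04, -0.02, 0.05], [0.08, -0.04, 0.1], [0.12, -0.062, 0.16], [0.137, -0.062, 0.21], [0.137, -0.062, 0.265], [0.137, -0.062, 0.265], [0.137, -0.062, 0.265]], delta_rot=[[0, 0, 0], [0, 0, 0], [0, 0, 0], [0, 0, 0], [0, 0, 0], [0, 0, 0], [0, 0, 0]])

```text
clock: 12.05
tcp_pos: [0.5386, 0.1327, 0.1065]
orientation: [-0.002, 0.721, 0.693, -0.003]
contact_force: [-0.0, -0.4, 1.1]
finger_gap: 0.0001
gripper_force: 0.0
```

```bash
python3 -c "
from h import *
print(tr());go(T(-.021,.100,.037),87.6)"
```

```text
(array([-0.0236,  0.1002]), np.float64(0.1065), array([-0. , -0.4,  1.1]))
now [0.5386 0.1327 0.1065] slide [-0.0003  0.0061  0.139 ]
rot [-0.009  0.001  0.002]
```

Request:
play_rows(slide=[[0, 0, 0.05], [0, 0, 0.09], [0, 0, 0.12], [0, 0, 0.14], [0, 0, 0.145], [0, 0, 0.145], [0, 0, 0.145]], delta_rot=[[0, 0, 0], [0, 0, 0], [0, 0, 0], [0, 0, 0], [0, 0, 0], [0, 0, 0], [0, 0, 0]])

```text
clock: 12.63
tcp_pos: [0.5421, 0.1327, 0.0382]
orientation: [0.001, 0.721, 0.693, 0.001]
contact_force: [-0.3, -0.2, 1.0]
finger_gap: 0.0003
gripper_force: 0.0
```

Request:
play_rows(slide=[[0, 0.015, 0], [0, 0.03, 0], [0, 0.045, 0], [0, 0.06, 0], [0, 0.075, 0], [0, 0.085, 0], [0, 0.085, 0]], delta_rot=[[0, 0, 0], [0, 0, 0], [0, 0, 0], [0, 0, 0], [0, 0, 0], [0, 0, 0], [0, 0, 0]])

```text
clock: 13.22
tcp_pos: [0.5848, 0.1309, 0.0371]
orientation: [0.0, 0.721, 0.693, 0.0]
contact_force: [-0.3, -0.4, -0.4]
finger_gap: 0.0001
gripper_force: 0.0
```

Request:
play_rows(slide=[[0, -0.03, 0], [0, -0.06, 0], [0, -0.09, 0], [0, -0.105, 0], [0, -0.12, 0], [0, -0.135, 0], [0, -0.15, 0], [0, -0.16, 0]], delta_rot=[[0, 0, 0], [0, 0, 0], [0, 0, 0], [0, 0, 0], [0, 0, 0], [0, 0, 0], [0, 0, 0], [0, 0, 0]])

```text
clock: 13.88
tcp_pos: [0.5029, 0.1343, 0.0369]
orientation: [-0.0, 0.721, 0.693, -0.0]
contact_force: [0.2, 0.8, 0.2]
finger_gap: 0.0001
gripper_force: 0.0
```

Request:
play_rows(slide=[[0, 0.02, 0], [0, 0.05, -0.05], [0, 0.05, -0.12], [-0.05, 0.08, -0.2], [-0.12, 0.1, -0.27], [-0.14, 0.11, -0.33], [-0.14, 0.11, -0.4], [-0.14, 0.11, -0.42]], delta_rot=[[0, 0, 0], [0, 0, 0], [0, 0, 0], [0, 0, 0], [0, 0, 0], [0, 0, 0], [0, 0, 0], [0, 0, 0]])

```text
clock: 14.55
tcp_pos: [0.5602, 0.0602, 0.2551]
orientation: [0.005, 0.722, 0.692, 0.004]
contact_force: [0.1, -0.5, 1.6]
finger_gap: -0.0
gripper_force: 0.0
```

```bash
cat > chk.py <<'E'
from h import *
import sys
ci,im,d=save('wrist',sys.argv[1]);print(tr())
P=pts(ci,d);q=(P[...,:2]-c)@R
on=(abs(q[...,0])<.095)&(d>0)
t=on&(q[...,1]>.072)&(q[...,1]<.117)&(P[...,2]>.0095)&(P[...,2]<.06)
k,l,st,ce=cv2.connectedComponentsWithStats(t.astype(np.uint8))
for i in range(1,k):
    if st[i,4]>25:
        r=cv2.minAreaRect((q[l==i]*1000).astype(np.float32)); z=P[l==i][:,2];print(ce[i].round(),st[i,4],np.round(r[0]),np.round(r[1]),round(r[2]),z.mean().round(3),z.max().round(3))
L=(abs(q[...,0])<.09)&(q[...,1]>.1)&(q[...,1]<.2)&(P[...,2]>.06)&(P[...,2]<.12); h=L&(P[...,2]>.085)
if h.sum()>20: print('lid edge',np.median(q[h],0),P[L][:,2].max(),np.percentile(q[L][:,1],[5,50,95]))
E
python3 chk.py w10
```

```text
(array([0.0007, 0.0294]), np.float64(0.2546), array([1. , 0.3, 1.8]))
[261.  92.] 351 [-51.  99.] [10. 35.] 9 0.015 0.018
[337.  89.] 350 [ 27. 103.] [38.  9.] 43 0.015 0.018
[376.  90.] 367 [ 67. 101.] [37.  9.] 51 0.015 0.017
[253. 116.] 313 [-60.  76.] [ 8. 37.] 90 0.015 0.017
lid edge [-0.0019256   0.13332631] 0.09614324608908353 [0.126821   0.13113808 0.13767447]
```

All four bars now lie flat in the trough. Next, I'll reach over to the outside of the lid.

Request:
play_rows(slide=[[0.07, 0, 0.01], [0.14, 0, 0.03], [0.21, 0, 0.05], [0.277, 0, 0.1], [0.277, 0, 0.17], [0.277, 0, 0.24], [0.277, 0, 0.3], [0.277, 0, 0.345]], delta_rot=[[0, 0, 0], [0, 0, 0], [0, 0, 0], [0, 0, 0], [0, 0, 0], [0, 0, 0], [0, 0, 0], [0, 0, 0]])

```text
clock: 15.27
tcp_pos: [0.5591, 0.2008, 0.0697]
orientation: [-0.001, 0.721, 0.693, -0.002]
contact_force: [0.2, 0.5, 0.1]
finger_gap: -0.0001
gripper_force: 0.0
```

Request:
play_rows(slide=[[0, 0, 0], [0, 0, 0]], delta_rot=[[0, 0, 0], [0, 0, 0]])

```text
clock: 15.43
tcp_pos: [0.5601, 0.2005, 0.0724]
orientation: [-0.001, 0.721, 0.693, -0.002]
contact_force: [0.5, 0.2, 1.1]
finger_gap: 0.0001
gripper_force: 0.0
```

```bash
python3 -c "
from h import *
print(tr());go(T(0,.116,.081),87.6)"
```

```text
(array([-0.0049,  0.1688]), np.float64(0.0724), array([0.5, 0.2, 1.1]))
now [0.5601 0.2005 0.0724] slide [-0.1057  0.0096 -0.0171]
rot [-0.005  0.001  0.002]
```

Request:
play_rows(slide=[[-0.015, 0, -0.015], [-0.03, 0, -0.015], [-0.045, 0, -0.015], [-0.06, 0, -0.015], [-0.075, 0, -0.015], [-0.09, 0, -0.015], [-0.106, 0, -0.015], [-0.106, 0, -0.015]], delta_rot=[[0, 0, 0], [0, 0, 0], [0, 0, 0], [0, 0, 0], [0, 0, 0], [0, 0, 0], [0, 0, 0], [0, 0, 0]])

```text
clock: 16.1
tcp_pos: [0.559, 0.146, 0.0817]
orientation: [-0.0, 0.722, 0.692, -0.0]
contact_force: [0.1, 0.3, -0.0]
finger_gap: -0.0001
gripper_force: 0.0
```

```bash
cat > lid.py <<'E'
from h import *
import sys
print(tr())
ci,im,d=save('side',sys.argv[1]);P=pts(ci,d).reshape(-1,3);q=np.c_[(P[:,:2]-c)@R,P[:,2]]
for a,b in((-.09,-.04),(.04,.09)):
    m=(q[:,0]>a)&(q[:,0]<b)&(q[:,1]>.06)&(q[:,1]<.15)&(q[:,2]>.025)&(q[:,2]<.11);s=q[m]
    print([(y,(s[abs(s[:,1]-y)<.003][:,2].round(3)*1000).astype(int)[::3].tolist()) for y in(.075,.085,.095,.105,.115)])
E
python3 lid.py s1; python3 -c "
from h import *
go(T(0,.101,.066),87.6)"
```

```text
(array([-0.0038,  0.1143]), np.float64(0.0817), array([ 0.1,  0.3, -0. ]))
[(0.075, [31]), (0.085, []), (0.095, [85]), (0.105, [81, 83, 67, 73, 76, 66, 69, 76, 69, 74]), (0.115, [58, 55, 58, 55, 53, 45])]
[(0.075, [30, 31]), (0.085, []), (0.095, [82, 82]), (0.105, [82, 81, 73, 78, 65, 71, 75, 66, 70, 73, 64, 68]), (0.115, [50, 56, 50, 53, 50, 53, 52])]
now [0.5589 0.1466 0.0817] slide [-0.0279  0.0078  0.0314]
rot [-0.001  0.     0.   ]
```

The lid is at about 62° and moving cleanly. I'll follow its arc down.

Request:
play_rows(slide=[[-0.014, 0, 0.012], [-0.027, 0, 0.028], [-0.034, 0, 0.04], [-0.039, 0, 0.05], [-0.042, 0, 0.058], [-0.045, 0, 0.066], [-0.045, 0, 0.07], [-0.045, 0, 0.07]], delta_rot=[[0, 0, 0], [0, 0, 0], [0, 0, 0], [0, 0, 0], [0, 0, 0], [0, 0, 0], [0, 0, 0], [0, 0, 0]])

```text
clock: 16.82
tcp_pos: [0.5578, 0.1251, 0.0461]
orientation: [-0.0, 0.721, 0.693, -0.0]
contact_force: [0.4, -0.7, 0.2]
finger_gap: -0.0003
gripper_force: 0.0
```

```bash
python3 lid.py s2
```

```text
(array([-0.0041,  0.0934]), np.float64(0.0461), array([ 0.4, -0.7,  0.2]))
[(0.075, [39, 37, 36, 36, 35, 37, 38, 33]), (0.085, [109, 106, 103, 98, 96, 35, 34, 36, 37, 35]), (0.095, [108, 37, 35, 37, 35, 33, 36]), (0.105, [109, 96, 36, 39, 34, 33, 36, 35]), (0.115, [37, 35, 37, 37, 35, 35])]
[(0.075, [36, 36, 32, 37, 30, 38, 36, 34, 36, 33, 28]), (0.085, [107, 36, 35, 36, 35, 35, 36, 35]), (0.095, [37, 35, 36, 35, 35, 34, 35]), (0.105, [33, 34, 36, 35, 34, 35]), (0.115, [35, 35, 36, 36, 39, 36])]
```

Nearly shut; now I press it down while watching the force.

Request:
play_rows(slide=[[0, 0, 0.002], [0, 0, 0.004], [0, 0, 0.005], [0, 0, 0.006], [0, 0, 0.006]], delta_rot=[[0, 0, 0], [0, 0, 0], [0, 0, 0], [0, 0, 0], [0, 0, 0]])

```text
clock: 17.28
tcp_pos: [0.5586, 0.1252, 0.0455]
orientation: [0.0, 0.721, 0.693, -0.0]
contact_force: [-4.7, 0.0, 10.3]
finger_gap: 0.0002
gripper_force: 4.9
```

The lid resists with 10 N and the tip stands at 34.5 mm, which is the shut height. Lifting off.

Request:
play_rows(slide=[[0, 0, 0.01], [0, 0, 0.01], [0, 0, 0.0], [0, 0, -0.06], [0, 0, -0.14], [-0.05, 0, -0.22], [-0.12, 0, -0.3], [-0.2, 0, -0.38]], delta_rot=[[0, 0, 0], [0, 0, 0], [0, 0, 0], [0, 0, 0], [0, 0, 0], [0, 0, 0], [0, 0, 0], [0, 0, 0]])

```text
clock: 17.95
tcp_pos: [0.5551, 0.047, 0.2135]
orientation: [0.001, 0.72, 0.693, 0.001]
contact_force: [1.0, 0.3, 0.5]
finger_gap: -0.0002
gripper_force: 0.0
```

Request:
play_rows(slide=[[0, 0, 0], [0, 0, 0], [0, 0, 0]], delta_rot=[[0, 0, 0], [0, 0, 0], [0, 0, 0]])

```text
clock: 18.2
tcp_pos: [0.5546, 0.0473, 0.2105]
orientation: [-0.0, 0.721, 0.693, -0.0]
contact_force: [0.1, 0.2, -1.2]
finger_gap: 0.0
gripper_force: 0.0
```

Run:
```python
from h import *
ci,im,d=save('wrist','w11');print(tr());P=pts(ci,d);q=(P[...,:2]-c)@R
for a,b in((-.09,-.03),(.03,.09)):
    m=(q[...,0]>a)&(q[...,0]<b)&(q[...,1]>.073)&(q[...,1]<.118)&(P[...,2]<.06)&(d>0)
    s=np.polyfit(q[m][:,1],P[m][:,2],1); print(m.sum(),'slope',s[0],np.polyval(s,[.073,.118]))
m=(q[...,0]>.05)&(q[...,0]<.094)&(q[...,1]<.04)&(q[...,1]>-.07)&(P[...,2]>.041)&(P[...,2]<.05)
if m.sum(): print('box',q[m].mean(0),m.sum())
```

```text
(array([-0.0046,  0.0159]), np.float64(0.2095), array([ 0.2,  0.3, -0. ]))
4038 slope 0.015819701816375726 [0.03391504 0.03462693]
4008 slope 0.015226161612636844 [0.0340175  0.03470268]
box [ 0.0771947  -0.02507038] 1158
```

The lid is flat, with its top at 34–34.7 mm, and the box is unmoved.

```bash
python3 -c "
from bench import finish_job
print(finish_job())"
```

```text
the job is handed in; nothing more can be done
None
```

All four stir bars are in the trough with the lid pressed shut over them and the cover-slip box unmoved; the arm never went near the beaker or bottle, and I handed the job in at about 18 s (the verdict wasn't shown).

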